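# Draw the rolling pin slantwise out of its half-covered crate

### The job

Take the wooden rolling pin out of the small crate: lift its raised end off the steel hook, tip the pin up and draw it slantwise out through the open part of the crate's top, without forcing it against the crate. Finish with the gripper still holding the pin, the whole pin clear above the top of the crate and touching nothing but the gripper; do not put it down or let go. Leave the mug, the honey jar and the pepper mill standing where they are.

Things in the scene. Friction and masses are not known exactly. Their poses are not given: they have to be found in the camera images.
- crate: Pale slatted wooden crate, fixed, 311 (x) x 166 (y) x 108 (z) mm. Origin: centre of its underside; +x points to its open end (roughly away from the robot), z up. Walls 8 mm thick, up to z = 100 mm; floor top z = 8 mm; inside x -147.5 to 147.5, y -75 to 75 mm, 14 mm square posts in the corners. Slats (z 100 to 108 mm) cover x -155.5 to -37.5 mm; the rest of the top is open.
- opening (a point): Middle of the opening in the crate's top, level with the top of the slats (crate z = 108 mm). It is 185 mm long (crate x, -37.5 to 147.5 mm) and 150 mm wide (crate y): shorter than the pin.
- hook (a point): Point on the pin's axis where it lies in the steel hook, inside the +x wall, about 72 mm above the worktop. The hook is an open V fork of 6 mm wire across crate y; its two prongs stand 38 mm apart (axes) and end 87 mm above the worktop. The pin lifts up out of it.
- rolling_pin: Brown wooden rolling pin, a plain round rod 280 mm long, 26 mm thick, its last 50 mm tapering to 20 mm; about 0.11 kg. Origin: its middle, x along it to the hook end. At first it lies in the crate's plane y = 0, sloping up 12 degrees towards crate +x, middle about 47 mm above the worktop. Grip it about 60 mm from the middle towards the hook end, fingers on its two sides (62 mm free each side).
- pin_low_end (a point): Centre of the pin's low end face (x = -140 mm on the pin), at first under the slats, lying on the crate floor 8 mm from the -x wall, between two wooden cheeks 12 mm high and 26 mm apart.
- pin_hook_end (a point): Centre of the pin's hook end face (x = +140 mm on the pin), at the start about 76 mm above the worktop, just past the hook.
- mug: White mug with a leaf pattern, 92x127x95 mm, bystander at the left. Origin: centre of its underside.
- honey_jar: Honey jar with a grey lid, 66x72x102 mm, bystander at the right. Origin: centre of its underside.
- pepper_mill: Clear pepper mill with a grey top, 44x44x90 mm, bystander at the right. Origin: centre of its underside.

How it is judged:
By the outcome, as a careful person would: the job done as asked, in the order asked, and still so for the second after the job is handed in, while the arm keeps its last pose, push and grip.
It also fails if it takes over 38 s, if anything falls off the work surface, if the arm or the gripper's body presses on something with over 40 N, if the wrist force passes 120 N, or if a joint passes its speed limit or range.

### The arm

A 6-joint arm with a two-finger parallel gripper is mounted at the origin on a cart in front of the work surface, level with it; the furniture and walls round the work are solid. World frame = base frame: x ahead of the robot, y to its left, z up, the work surface at z = 0. Lengths are in m, angles in rad, forces in N, time in s.
With the tool pointing down it reaches from about 0.3 to 0.775 m from the base axis. Payload 14.6 kg.
Tool frame: the origin (TCP) lies on the front face of the gripper's body, between the roots of the fingers; the fingertips stand 97 mm ahead of it and the grasp point (between the pads) lies 78 mm ahead of it; z points along the fingers, x is the direction in which the jaws open and shut, and the axes are right-handed (so a half turn about z gives the same grasp; the last joint's range is limited). The gripper opens to 94 mm and grips with 3 to 60 N. Pads are 16 mm wide; open, the fingers measure 119 mm over their backs; the gripper's body (75 mm by 177 mm) begins 78 mm behind the grasp point.
Start: joints at [-1.249, 0.3, 1.521, -0, 1.321, -0.067], TCP at [0.208, -0.509, 0.303] pointing down, gripper open.
Joint ranges: [-3.03, 3.03], [-0.79, 2.21], [0.23, 2.52], [-1.04, 4.18], [0, 3.07], [-2.55, 2.55]. Speed limits (rad/s): [2.22, 2.22, 2.57, 3.14, 3.14, 3.14].

### API

Orientations are given as [roll, pitch, yaw] about the fixed x, y, z axes, in that order (R = Rz(yaw) Ry(pitch) Rx(roll)).
In Python, from station import sensors, camera, ctrl gives the robot as it stands.
- The arm moves only by the tool move_arm, never from a script. Its argument "rows" is text: rows parted by semicolons, each of 6 numbers parted by spaces: the shift along the tool's x, y, z in mm, then the turn, a rotation vector about the tool's x, y, z in rad. In form: x y z wx wy wz; .... A call has 1 to 20 rows; each row shifts and turns the pose as measured when the row begins, along the tool's axes as they then stand; what a row does not reach is not made up. A row lasts 1/8 s, in which the tool goes at most 62.5 mm and 10.7 degrees, less where a joint would pass 70% of its speed; a pose out of reach is approached as far as the arm can. A call with a gripper value outside its range is refused whole. "grip" is the opening, from -1 (shut) to 1 (fully open), set as the call begins (left out, the last holds). The fingers move at their own pace and stop on an object; "newtons" is the grip in N (left out, the last holds). Time passes only in rows, so rows that do not move let the fingers close. It gives the time, the measured TCP pose, the force and the opening at its end, in the units of the state.
- sensors.get_obs(): the state, without advancing time (a new reading comes with each control period).
- camera(name): name is "scene" or "top" or "wrist"; returns a dict with "color" (420x560x3 uint8, blue, green, red), "z_map" (420x560 float32, m along the optical axis (not along the pixel's ray), 0 where there is no reading), "mtx" (3x3 intrinsics, pixels), "position" and "attitude" of the camera in the world; the wrist camera has in their place "hand_eye" (4x4, takes a point from camera to tool coordinates, whose origin is the TCP and whose axes are the tool frame's). Camera axes: x right, y down, z forward; pixel columns grow to the right and rows downward; lengths in m; the calibration is good to about 2 mm. A picture is of the moment at which its call begins: read the wrist's pose just before it.
- ctrl.hand_in(): hands the job in, once; it reports no verdict.
The state is a dict: "time_s": time; "qpos": joint angles; "joint_vel": joint speeds; "tau": joint torques, N m; "ee_pos": TCP position; "eef_rot": TCP orientation; "force": force on the tool from outside, world axes, zero at the start; "moment": the same for the moment, N m; "grip_width": finger opening in m.
Only numpy, scipy, OpenCV 4.12 (cv2) and the standard library are available. Lean on these libraries where they do the work, as an engineer would, in place of code of your own. Each camera call takes 0.05 s, during which the arm holds its last target.

## Working session

There is one attempt and no reset: what is moved stays moved. The work goes in short steps, Python scripts to look and compute and a tool call to move; the robot and the scene stay as the last step left them, time stands still between calls to the robot, and variables do not carry over. Pictures are saved under pics/ and viewed, and the job is handed in when it is done.

Besides the shell and the picture viewer there is one more tool, called by a JSON object that holds its "api" and its "payload". move_arm: Moves the arm, as the interface text tells. Its arguments: {"type":"object","properties":{"rows":{"type":"string"},"grip":{"type":"number"},"newtons":{"type":"number"}},"required":["rows"]}

```bash
mkdir -p pics; python3 - <<'E'
from station import sensors,camera
import cv2,numpy as np
print(sensors.get_obs())
for n in("scene","top"):
    c=camera(n); cv2.imwrite(f"pics/{n}0.png",c["color"]); np.savez(f"{n}0.npz",**{k:v for k,v in c.items()})
    print(n,c["mtx"],c["position"],c["attitude"])
E
```

```text
{'time_s': 0.0, 'qpos': array([-1.24858217e+00,  3.00489291e-01,  1.52159050e+00, -1.52352918e-05,
        1.32073583e+00, -6.66593427e-02]), 'joint_vel': array([ 0.00105306, -0.00027063, -0.00039535,  0.00060747,  0.00147935,
        0.0020172 ]), 'tau': array([ 1.36006215e-04, -5.31807232e+01, -3.52738881e+01,  7.08444114e-02,
        2.44263920e-02, -1.16541482e-04]), 'ee_pos': array([ 0.2084448 , -0.50879884,  0.30207231]), 'eef_rot': array([-3.14152592e+00,  1.22122781e-03, -1.18191900e+00]), 'force': array([ 0.59693847, -0.15313278,  0.14671228]), 'moment': array([ 0.04124103, -0.04666812, -0.01539357]), 'grip_width': 0.09398934550761293}
scene [[444.51759006   0.         277.04978965]
 [  0.         444.51759006 216.06656128]
 [  0.           0.           1.        ]] [-0.07355478  0.82243531  0.83764869] [-2.21755581 -0.00276839 -2.47348909]
top [[511.27161216   0.         279.16977853]
 [  0.         511.27161216 213.83238292]
 [  0.           0.           1.        ]] [0.39008168 0.05274731 1.63057083] [-3.04928577 -0.00735823 -1.590131  ]
```

View pics/scene0.png

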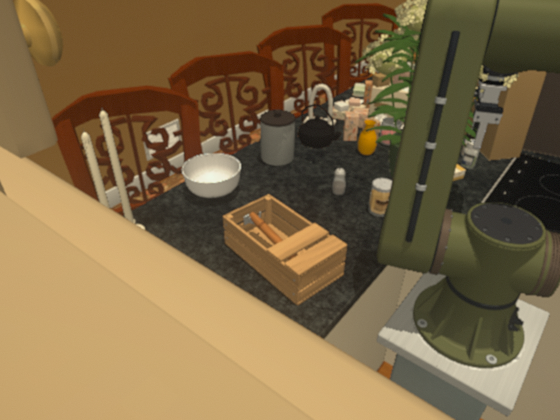

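View pics/top0.png

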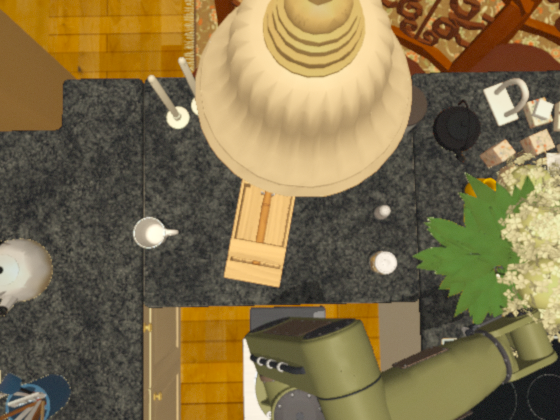

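The top view shows the crate at about (262,235) px, with the pin as a brown strip from (258,242) up to (268,195). A hanging lamp at (305,90) px covers the crate's far end, so I'll measure its height too.

```bash
cat > h.py <<'E'
import numpy as np,cv2
from scipy.spatial.transform import Rotation as R
def load(n):
    return dict(np.load(n,allow_pickle=True))
def cam_T(c):
    T=np.eye(4);T[:3,:3]=R.from_euler('xyz',c['attitude']).as_matrix();T[:3,3]=c['position'];return T
def cloud(c,T):
    h,w=c['z_map'].shape;v,u=np.mgrid[:h,:w];z=c['z_map'];K=c['mtx']
    P=np.stack([(u-K[0,2])/K[0,0]*z,(v-K[1,2])/K[1,1]*z,z],-1)
    return P@T[:3,:3].T+T[:3,3]
E
python3 - <<'E'
from h import *
np.set_printoptions(precision=4,suppress=True)
for n in("top","scene"):
    c=load(n+"0.npz");P=cloud(c,cam_T(c))
    if n=="top":
        for (u,v) in [(262,270),(245,210),(265,215),(268,200),(258,240),(300,180),(310,100),(230,150),(400,150),(320,15),(148,240),(384,263),(383,212),(200,270),(175,115)]: print(u,v,P[v,u])
        L=P[60:185,200:410]; m=L[...,2]>0.15; print('lamp z min',np.percentile(L[m],[0],axis=0),L[m].reshape(-1,3).min(0),L[m].reshape(-1,3).max(0))
    else:
        for (u,v) in [(265,228),(250,215),(285,250),(320,255),(283,290),(226,238),(268,200),(340,185)]: print(u,v,P[v,u])
    # slats top
    m=(abs(P[...,2]-0.108)<0.006)&(P[...,0]>0.25)&(P[...,0]<0.75)&(abs(P[...,1]-0.08)<0.15)
    pts=P[m][:,:2].astype(np.float32); print(n,m.sum(),cv2.minAreaRect(pts),pts.min(0),pts.max(0))
    m=(abs(P[...,2]-0.103)<0.012)&(P[...,0]>0.25)&(P[...,0]<0.85)&(abs(P[...,1]-0.08)<0.15)
    pts=P[m][:,:2].astype(np.float32); r=cv2.minAreaRect(pts);print('rim',m.sum(),r); print(cv2.boxPoints(r))
    big=cv2.resize(c['color'][150:300,190:330] if n=='top' else c['color'][180:310,205:365],None,fx=4,fy=4,interpolation=cv2.INTER_CUBIC)
    cv2.imwrite(f'pics/{n}_z.png',big)
E
```

```text
262 270 [0.3648 0.0929 0.1078]
245 210 [0.5544 0.1466 0.0068]
265 215 [0.5317 0.082  0.0682]
268 200 [0.5766 0.0719 0.0787]
258 240 [0.4562 0.1052 0.0501]
300 180 [0.4697 0.0269 1.1291]
310 100 [0.5148 0.0234 1.2415]
230 150 [0.5016 0.0961 1.127 ]
400 150 [ 0.7412 -0.358   0.0014]
320 15 [0.5533 0.0199 1.3027]
148 240 [0.4643 0.4532 0.0142]
384 263 [ 0.3784 -0.2706  0.1027]
383 212 [ 0.5322 -0.2763  0.0894]
200 270 [0.3669 0.2909 0.0073]
175 115 [0.8516 0.3584 0.0634]
lamp z min [[ 0.3901 -0.3479  0.1591]] [ 0.3901 -0.3479  0.1591] [0.8069 0.1294 1.6306]
top 1941 ((0.47504737973213196, 0.09671293944120407), (0.1658492088317871, 0.2918338179588318), 78.7412109375) [ 0.3171 -0.0066] [0.6324 0.2056]
rim 2292 ((0.4776139259338379, 0.09628401696681976), (0.1664733737707138, 0.2977520227432251), 78.76038360595703)
[[ 0.3154  0.0437]
 [ 0.6074 -0.0144]
 [ 0.6399  0.1489]
 [ 0.3478  0.2069]]
265 228 [0.5465 0.0871 0.0703]
250 215 [0.6101 0.0767 0.0794]
285 250 [0.423  0.1581 0.1061]
320 255 [0.3424 0.1234 0.1102]
283 290 [0.401  0.193  0.0073]
226 238 [0.6408 0.1481 0.0251]
268 200 [0.5997 0.0083 0.0984]
340 185 [ 0.5218 -0.2691  0.0405]
scene 2014 ((0.477311909198761, 0.09670411050319672), (0.16771888732910156, 0.30658096075057983), 78.41880798339844) [0.3125 0.0045] [0.6414 0.2081]
rim 2938 ((0.5802422761917114, 0.07320959866046906), (0.17555314302444458, 0.5226948857307434), 77.01029968261719)
[[ 0.3059  0.0464]
 [ 0.8152 -0.0711]
 [ 0.8546  0.1   ]
 [ 0.3453  0.2175]]
```

```bash
ls pics
```

```text
scene0.png
scene_z.png
top0.png
top_z.png
```

```bash
cat >> h.py <<'E'
def plan(p0,r0,p1,r1,n):
    """straight line rows in tool axes"""
    A=R.from_euler('xyz',r0) if not isinstance(r0,R) else r0; B=R.from_euler('xyz',r1) if not isinstance(r1,R) else r1
    rv=(A.inv()*B).as_rotvec(); out=[]
    for i in range(n):
        Ri=A*R.from_rotvec(rv*i/n); d=Ri.inv().apply((np.array(p1)-p0)/n)*1000
        out.append(' '.join(f'{x:.1f}' for x in d)+' '+' '.join(f'{x:.3f}' for x in rv/n))
    return '; '.join(out)
E
python3 - <<'E'
from h import *
from station import sensors
o=sensors.get_obs()
print(plan(o['ee_pos'],o['eef_rot'],[0.47,0.095,0.34],[np.pi,0,1.372],18))
E
```

```text
-25.5 -26.2 -2.1 -0.000 0.000 -0.142; -21.6 -29.5 -2.1 -0.000 0.000 -0.142; -17.2 -32.3 -2.1 -0.000 0.000 -0.142; -12.5 -34.4 -2.1 -0.000 0.000 -0.142; -7.5 -35.8 -2.1 -0.000 0.000 -0.142; -2.3 -36.5 -2.1 -0.000 0.000 -0.142; 2.9 -36.4 -2.1 -0.000 0.000 -0.142; 8.0 -35.7 -2.1 -0.000 0.000 -0.142; 12.9 -34.2 -2.1 -0.000 0.000 -0.142; 17.6 -32.0 -2.1 -0.000 0.000 -0.142; 22.0 -29.2 -2.1 -0.000 0.000 -0.142; 25.9 -25.8 -2.1 -0.000 0.000 -0.142; 29.3 -21.9 -2.1 -0.000 0.000 -0.142; 32.1 -17.5 -2.1 -0.000 0.000 -0.142; 34.2 -12.8 -2.1 -0.000 0.000 -0.142; 35.7 -7.8 -2.1 -0.000 0.000 -0.142; 36.5 -2.7 -2.1 -0.000 0.000 -0.142; 36.5 2.5 -2.1 -0.000 0.000 -0.142
```

View pics/scene_z.png

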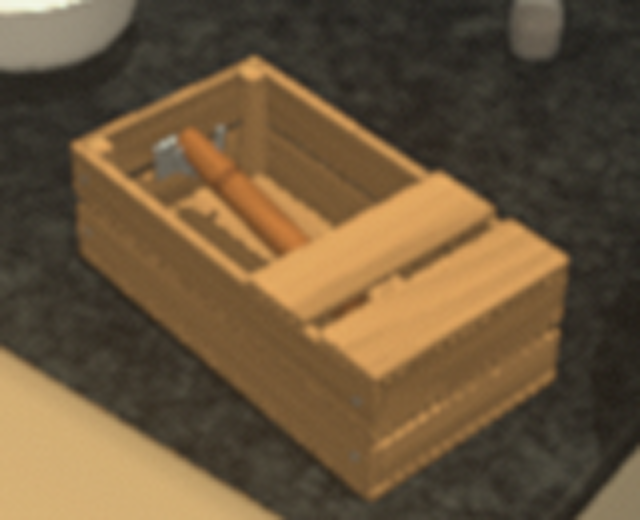

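The scene close-up shows the slats at bottom right, the pin rising to the hook at about (190,145) in the crop, and the whole opening clear. I'll move the wrist camera over the crate.

{"api": "move_arm", "payload": {"rows": "-25.5 -26.2 -2.1 0 0 -0.142; -21.6 -29.5 -2.1 0 0 -0.142; -17.2 -32.3 -2.1 0 0 -0.142; -12.5 -34.4 -2.1 0 0 -0.142; -7.5 -35.8 -2.1 0 0 -0.142; -2.3 -36.5 -2.1 0 0 -0.142; 2.9 -36.4 -2.1 0 0 -0.142; 8 -35.7 -2.1 0 0 -0.142; 12.9 -34.2 -2.1 0 0 -0.142; 17.6 -32 -2.1 0 0 -0.142; 22 -29.2 -2.1 0 0 -0.142; 25.9 -25.8 -2.1 0 0 -0.142; 29.3 -21.9 -2.1 0 0 -0.142; 32.1 -17.5 -2.1 0 0 -0.142; 34.2 -12.8 -2.1 0 0 -0.142; 35.7 -7.8 -2.1 0 0 -0.142; 36.5 -2.7 -2.1 0 0 -0.142; 36.5 2.5 -2.1 0 0 -0.142; 0 0 0 0 0 0", "grip": 1}}

```text
time_s: 2.48
ee_pos: [0.4509, 0.1257, 0.339]
eef_rot: [-3.135, -0.005, 1.459]
force: [-0.6, 0.1, -0.9]
grip_width: 0.0943
```

```bash
cat > wr.py <<'E'
import sys
from station import sensors,camera
from h import *
n=sys.argv[1]
o=sensors.get_obs();c=camera('wrist')
T=np.eye(4);T[:3,:3]=R.from_euler('xyz',o['eef_rot']).as_matrix();T[:3,3]=o['ee_pos']
c['T']=T@c['hand_eye'];np.savez(n+'.npz',**c);cv2.imwrite(f'pics/{n}.png',c['color'])
np.set_printoptions(precision=4,suppress=True)
print(o['time_s'],o['qpos'],o['ee_pos'],o['eef_rot'],o['force'],o['grip_width']);print(c['hand_eye'],c['mtx'])
E
python3 wr.py w1
```

```text
2.475 [ 0.1912  0.0887  1.6874  0.0065  1.3699 -1.269 ] [0.4509 0.1257 0.339 ] [-3.1354 -0.0048  1.4588] [-0.6234  0.0623 -0.8731] 0.09425188678101966
[[ 1.     -0.0002  0.0001 -0.0006]
 [ 0.0002  0.9652  0.2616 -0.0755]
 [-0.0001 -0.2616  0.9652 -0.0819]
 [ 0.      0.      0.      1.    ]] [[366.4781   0.     283.1516]
 [  0.     366.4781 205.4412]
 [  0.       0.       1.    ]]
```

View pics/w1.png

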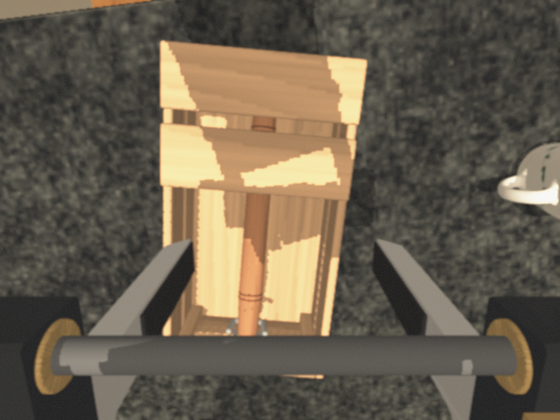

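The wrist view shows the slats at the top (165–365, 45–195) and the pin running from (262,120) to (247,325) into the hook at about (248,325), under the hand's bar.

```bash
cat > fit.py <<'E'
import sys
from h import *
np.set_printoptions(precision=4,suppress=True)
c=load(sys.argv[1]+'.npz');P=cloud(c,c['T']);v,u=np.mgrid[:420,:560]
# slat tops
m=(abs(P[...,2]-0.108)<0.004)&(v<320);
m=cv2.morphologyEx(m.astype(np.uint8),cv2.MORPH_OPEN,np.ones((5,5)))>0
r=cv2.minAreaRect(P[m][:,:2].astype(np.float32));b=cv2.boxPoints(r);print('slats',r,'\n',b, P[m][:,2].mean())
hsv=cv2.cvtColor(c['color'],cv2.COLOR_BGR2HSV)
print('hsv pin',hsv[250,253],hsv[220,258],'wood',hsv[250,220],hsv[250,300])
m=(hsv[...,0]<13)&(hsv[...,1]>120)&(P[...,2]>0.02)&(P[...,2]<0.1)&(u>180)&(u<340)&(v>100)&(v<335)
m=cv2.morphologyEx(m.astype(np.uint8),cv2.MORPH_OPEN,np.ones((3,3)))
n,l,s,_=cv2.connectedComponentsWithStats(m)
k=1+np.argmax(s[1:,4]);print(s[1:])
# axis: per image row, midpoint of both edges cast to the depth; top ridge minus radius
pts=[]
for row in range(195,320,5):
    x=np.where(l[row]==k)[0]
    if len(x)<8: continue
    mid=int(round(x.mean()));z=P[row,mid];pts.append([*P[row,mid],len(x)])
pts=np.array(pts);print(pts[::4])
q=pts[:,:3];cen=q.mean(0);d=np.linalg.svd(q-cen)[2][0];d*=np.sign(d[0]);print('pin top line',cen,d,'yaw',np.degrees(np.arctan2(d[1],d[0])),'slope',np.degrees(np.arcsin(d[2])))
o=c['color'].copy();o[l==k]=(0,255,0);cv2.imwrite('pics/mask_%s.png'%sys.argv[1],o)
E
python3 fit.py w1
```

```text
slats ((0.3873520791530609, 0.11367827653884888), (0.16560256481170654, 0.11835554987192154), 78.70840454101562) 
 [[0.3131 0.0441]
 [0.4292 0.0209]
 [0.4616 0.1833]
 [0.3455 0.2065]] 0.1078642816203171
hsv pin [ 12 140 223] [ 12 139 169] wood [ 23  85 247] [ 22  90 246]
[[ 252  118   22   13  253]
 [ 244  194   24   67 1127]
 [ 243  247    3    3    9]
 [ 242  257    3    4   12]
 [ 252  262   12   73  329]
 [ 241  273    3    3    9]
 [ 239  292   12   10   87]]
[[ 0.4585  0.0976  0.0552 17.    ]
 [ 0.4785  0.0963  0.0597 21.    ]
 [ 0.4987  0.0917  0.0629 20.    ]
 [ 0.5206  0.0942  0.0647  8.    ]]
pin top line [0.4888 0.0945 0.0611] [ 0.9811 -0.0868  0.1731] yaw -5.057103944151944 slope 9.968601714506077
```

```bash
sed -i 's/hsv\[...,0\]<13)&(hsv\[...,1\]>120/hsv[...,0]<17)\&(hsv[...,1]>115/' fit.py; python3 fit.py w1
cat >> h.py <<'E'
YAW=np.radians(-11.3); CC=np.array([0.482,0.0948,0.0]); CR=R.from_euler('z',YAW)
E

```

```text
slats ((0.3873520791530609, 0.11367827653884888), (0.16560256481170654, 0.11835554987192154), 78.70840454101562) 
 [[0.3131 0.0441]
 [0.4292 0.0209]
 [0.4616 0.1833]
 [0.3455 0.2065]] 0.1078642816203171
hsv pin [ 12 140 223] [ 12 139 169] wood [ 23  85 247] [ 22  90 246]
[[ 252  116   24   16  336]
 [ 237  193   34  142 3291]
 [ 200  331    3    3    9]]
[[ 0.4584  0.0997  0.0564 24.    ]
 [ 0.4782  0.0953  0.0603 24.    ]
 [ 0.4987  0.0917  0.0629 25.    ]
 [ 0.5188  0.0883  0.0673 24.    ]
 [ 0.5386  0.084   0.0723 24.    ]
 [ 0.5585  0.0796  0.0772 25.    ]
 [ 0.5799  0.0748  0.0796 22.    ]]
pin top line [0.5187 0.0878 0.068 ] [ 0.9602 -0.1938  0.2012] yaw -11.41232387090297 slope 11.60421829844243
```

View pics/mask_w1.png

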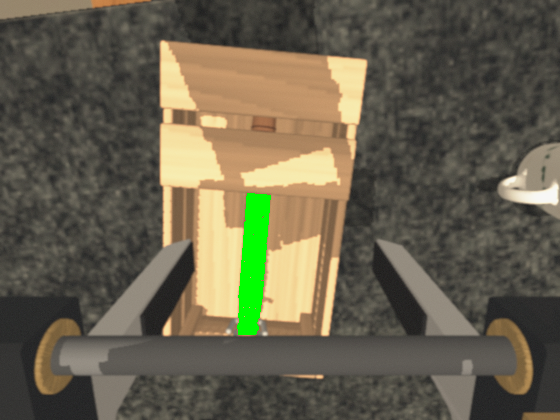

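```bash
cat > go.py <<'E'
import sys
from h import *
from station import sensors
a=list(map(float,sys.argv[1:]))  # crate grasp point x y z mm, tilt deg, n
o=sensors.get_obs();tilt=np.radians(a[3])
B=CR*R.from_euler('y',-tilt)*R.from_euler('xyz',[np.pi,0,np.pi/2])
g=CC+CR.apply(np.array(a[:3])/1000); p=g-B.apply([0,0,0.078])
A=R.from_euler('xyz',o['eef_rot'])
gn=A.apply([0,0,.078])+o['ee_pos']
np.set_printoptions(precision=4,suppress=True)
rel=CR.inv()*A; z=rel.apply([0,0,1])
print('t',o['time_s'],'now grasp crate mm',CR.inv().apply(gn-CC)*1000,'tilt',np.degrees(np.arctan2(z[0],-z[2])),'F',o['force'],'M',o['moment'],'w',o['grip_width'])
print('q',o['qpos']); print('target',p,B.as_euler('xyz'))
print(plan(o['ee_pos'],A,p,B,int(a[4])))
E
python3 go.py 56 0 182 0 6
```

```text
t 2.525 now grasp crate mm [-37.1265  23.5409 260.9483] tilt -0.38165278696402954 F [ 0.5674  0.4549 -0.0943] M [ 0.0609 -0.2056  0.0033] w 0.09414522926699917
q [ 0.1894  0.0877  1.6887  0.0063  1.3699 -1.268 ]
target [0.5369 0.0838 0.26  ] [3.1416 0.     1.3736]
-5.2 15.1 13.0 -0.001 -0.001 0.014; -5.0 15.2 13.1 -0.001 -0.001 0.014; -4.8 15.3 13.1 -0.001 -0.001 0.014; -4.5 15.3 13.1 -0.001 -0.001 0.014; -4.3 15.4 13.1 -0.001 -0.001 0.014; -4.1 15.4 13.1 -0.001 -0.001 0.014
```

{"api": "move_arm", "payload": {"rows": "-5 15 13 0 0 0.014; -5 15 13 0 0 0.014; -5 15 13 0 0 0.014; -5 15 13 0 0 0.014; -4 15 13 0 0 0.014; -2 8 7 0 0 0.007; 0 0 0 0 0 0; 0 0 0 0 0 0"}}

```text
time_s: 3.52
ee_pos: [0.5306, 0.08, 0.2625]
eef_rot: [-3.133, -0.003, 1.363]
force: [-0.4, 0.5, 0.2]
grip_width: 0.0943
```

```bash
python3 go.py 56 0 59.5 0 1; python3 go.py 56 0 182 0 1
```

```text
t 3.525 now grasp crate mm [ 49.9292  -4.7487 184.5495] tilt -0.4697442774766798 F [-0.4337  0.5314  0.1962] M [ 0.0473 -0.1939  0.0293] w 0.09425747282924289
q [ 0.0797  0.309   1.6056  0.0056  1.234  -1.2851]
target [0.5369 0.0838 0.1375] [3.1416 0.     1.3736]
4.7 6.4 125.0 -0.008 -0.003 -0.011
t 3.525 now grasp crate mm [ 49.9292  -4.7487 184.5495] tilt -0.4697442774766798 F [-0.4337  0.5314  0.1962] M [ 0.0473 -0.1939  0.0293] w 0.09425747282924289
q [ 0.0797  0.309   1.6056  0.0056  1.234  -1.2851]
target [0.5369 0.0838 0.26  ] [3.1416 0.     1.3736]
5.0 5.4 2.5 -0.008 -0.003 -0.011
```

Next I'll fix the lateral error and start down slowly.

{"api": "move_arm", "payload": {"rows": "4.7 6 0 -0.008 -0.003 -0.011; 0 0 0 0 0 0; 0 0 20 0 0 0; 0 0 20 0 0 0; 0 0 10 0 0 0; 0 0 0 0 0 0"}}

```text
time_s: 4.28
ee_pos: [0.5381, 0.0848, 0.2136]
eef_rot: [3.137, -0.001, 1.377]
force: [-0.6, 0.2, -0.8]
grip_width: 0.0938
```

```bash
python3 go.py 56 0 59.5 0 1;python3 wr.py w2
```

```text
t 4.275 now grasp crate mm [ 57.2823   1.2285 135.6077] tilt 0.24549282788729393 F [-0.5744  0.1891 -0.7867] M [ 0.0427 -0.132   0.0122] w 0.09377280025555344
q [ 0.0891  0.3763  1.6373 -0.0002  1.1236 -1.2875]
target [0.5369 0.0838 0.1375] [3.1416 0.     1.3736]
-1.2 -1.3 76.1 0.004 -0.001 0.003
4.275 [ 0.0891  0.3763  1.6373 -0.0002  1.1236 -1.2875] [0.5381 0.0848 0.2136] [ 3.1373 -0.001   1.3767] [-0.5744  0.1891 -0.7867] 0.09377280025555344
[[ 1.     -0.0002  0.     -0.0006]
 [ 0.0002  0.9652  0.2616 -0.0755]
 [-0.0001 -0.2616  0.9652 -0.0819]
 [ 0.      0.      0.      1.    ]] [[366.4781   0.     283.1516]
 [  0.     366.4781 205.4412]
 [  0.       0.       1.    ]]
```

View pics/w2.png

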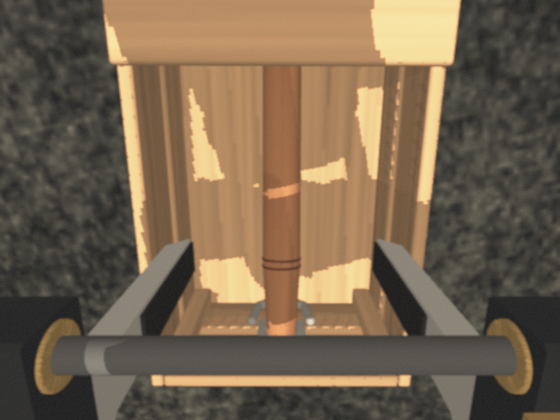

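The pin (column 282) sits midway between the fingers (193 and 374), and the fingers are inside the walls. Going down.

{"api": "move_arm", "payload": {"rows": "-1 -1 15 0 0 0; 0 0 16 0 0 0; 0 0 16 0 0 0; 0 0 12 0 0 0; 0 0 0 0 0 0"}}

```text
time_s: 4.95
ee_pos: [0.5373, 0.0839, 0.1513]
eef_rot: [3.136, -0.001, 1.377]
force: [-0.5, 1.0, 0.6]
grip_width: 0.0939
```

```bash
python3 go.py 56 0 59.5 0 1
```

```text
t 4.95 now grasp crate mm [56.8019  0.2855 73.2594] tilt 0.302504422007759 F [-0.5252  1.0346  0.5813] M [ 0.0067 -0.1    -0.0153] w 0.09389374003718888
q [ 0.0877  0.4585  1.685  -0.0002  0.9926 -1.2888]
target [0.5369 0.0838 0.1375] [3.1416 0.     1.3736]
-0.2 -0.5 13.8 0.005 -0.001 0.003
```

{"api": "move_arm", "payload": {"rows": "0 -1 9 0.005 0 0.003; 0 0 5 0 0 0; 0 0 0 0 0 0; 0 0 0 0 0 0"}}

```text
time_s: 5.45
ee_pos: [0.5368, 0.0842, 0.1371]
eef_rot: [3.14, -0.002, 1.373]
force: [0.1, -0.3, -0.5]
grip_width: 0.0937
```

```bash
python3 go.py 56 0 59.5 0 1
```

```text
t 5.45 now grasp crate mm [55.8877  0.4846 59.0776] tilt 0.07465253720027232 F [ 0.1096 -0.3185 -0.4919] M [ 0.0901 -0.1017  0.0252] w 0.0937395975576797
q [ 0.0878  0.4802  1.6921  0.0016  0.9676 -1.2866]
target [0.5369 0.0838 0.1375] [3.1416 0.     1.3736]
-0.3 0.2 -0.4 0.001 -0.002 -0.000
```

{"api": "move_arm", "payload": {"rows": "0 0 0 0 0 0; 0 0 0 0 0 0; 0 0 0 0 0 0; 0 0 0 0 0 0; 0 0 0 0 0 0; 0 0 0 0 0 0; 0 0 0 0 0 0; 0 0 0 0 0 0", "grip": -1, "newtons": 35}}

```text
time_s: 6.45
ee_pos: [0.537, 0.0842, 0.1377]
eef_rot: [3.139, -0.002, 1.373]
force: [-0.6, -0.9, 1.0]
grip_width: 0.0249
```

```bash
python3 go.py 56 0 59.5 0 1; python3 wr.py w3
```

```text
t 6.45 now grasp crate mm [56.1846  0.5032 59.7039] tilt 0.1335088816864297 F [-0.6091 -0.9412  1.0129] M [-0.0771 -0.1271 -0.1284] w 0.02491166675862572
q [ 0.0877  0.4792  1.6917  0.0016  0.9679 -1.2865]
target [0.5369 0.0838 0.1375] [3.1416 0.     1.3736]
-0.3 -0.0 0.2 0.002 -0.002 -0.000
6.45 [ 0.0877  0.4792  1.6917  0.0016  0.9679 -1.2865] [0.537  0.0842 0.1377] [ 3.1393 -0.002   1.3733] [-0.6091 -0.9412  1.0129] 0.02491166675862572
[[ 1.     -0.0002  0.     -0.0006]
 [ 0.0002  0.9652  0.2616 -0.0755]
 [-0.0001 -0.2616  0.9652 -0.0819]
 [ 0.      0.      0.      1.    ]] [[366.4781   0.     283.1516]
 [  0.     366.4781 205.4412]
 [  0.       0.       1.    ]]
```

View pics/w3.png

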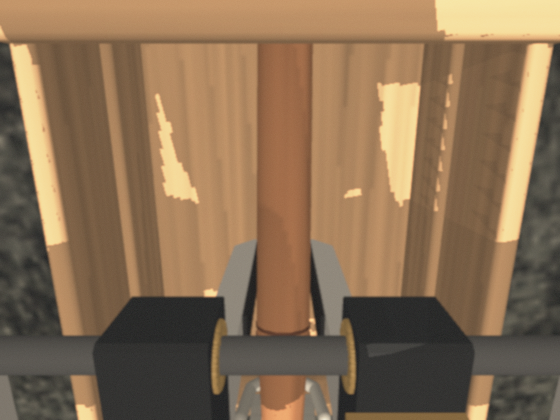

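Gripped at width 24.9 mm, and the picture shows the pin squarely between the pads. Next I tip it about the low end.

```bash
python3 go.py 54.5 0 70 2 2|tail -1; python3 - <<'E'
from h import *
def pose(g,t):
    B=CR*R.from_euler('y',-np.radians(t))*R.from_euler('xyz',[np.pi,0,np.pi/2]); return CC+CR.apply(np.array(g)/1000)-B.apply([0,0,.078]),B
prev=pose([56.2,0.5,59.7],0)
for t in np.arange(2,14.1,2):
    a=np.radians(12+t); g=[-139.6+200*np.cos(a),0.5,21.5+200*np.sin(a)]
    n=pose(g,t); print(np.round(g,1),t,plan(prev[0],prev[1],n[0],n[1],1)); prev=n
E
```

```text
-0.2 -2.1 -5.1 -0.016 -0.001 -0.000; -0.2 -2.0 -5.2 -0.016 -0.001 -0.000
[54.5  0.5 69.9] 2.0 -0.0 -4.5 -10.1 -0.035 0.000 -0.000
[52.7  0.5 76.6] 4.0 -0.0 -4.3 -6.8 -0.035 0.000 0.000
[50.6  0.5 83.3] 6.0 -0.0 -4.3 -6.8 -0.035 0.000 -0.000
[48.3  0.5 89.9] 8.0 0.0 -4.3 -6.8 -0.035 0.000 0.000
[45.8  0.5 96.4] 10.0 -0.0 -4.3 -6.8 -0.035 0.000 -0.000
[ 43.1   0.5 102.8] 12.0 0.0 -4.3 -6.8 -0.035 -0.000 0.000
[ 40.2   0.5 109.2] 14.0 -0.0 -4.3 -6.8 -0.035 0.000 -0.000
```

{"api": "move_arm", "payload": {"rows": "0 0 -4 0 0 0; 0 -4.3 -6.8 -0.035 0 0; 0 -4.3 -6.8 -0.035 0 0; 0 0 0 0 0 0"}}

```text
time_s: 7.0
ee_pos: [0.5274, 0.0861, 0.1565]
eef_rot: [3.064, -0.002, 1.374]
force: [-0.6, -0.0, -1.5]
grip_width: 0.025
```

```bash
python3 go.py 45.8 0.5 96.4 10 3
```

```text
t 7.0 now grasp crate mm [52.3176  0.5676 78.6898] tilt 4.45810984981042 F [-0.5513 -0.0063 -1.4615] M [ 0.0422 -0.1311 -0.0512] w 0.02498595668805185
q [ 0.1001  0.411   1.7433 -0.0262  0.9124 -1.2582]
target [0.5137 0.089  0.1732] [2.9671 0.     1.3736]
0.0 -4.2 -5.9 -0.032 -0.001 -0.000; 0.0 -4.0 -6.1 -0.032 -0.001 -0.000; 0.0 -3.8 -6.2 -0.032 -0.001 -0.000
```

{"api": "move_arm", "payload": {"rows": "0 -4.2 -6.2 -0.033 0 0; 0 -4.2 -6.2 -0.033 0 0; 0 -4.2 -6.2 -0.033 0 0; 0 -3 -5 -0.03 0 0; 0 0 0 0 0 0; 0 0 0 0 0 0"}}

```text
time_s: 7.75
ee_pos: [0.5078, 0.0901, 0.1796]
eef_rot: [2.925, -0.002, 1.374]
force: [-0.2, 0.4, -1.5]
grip_width: 0.0251
```

```bash
python3 go.py 41.7 0.5 106.5 13 1;python3 wr.py w4; python3 - <<'E'
from station import camera
import cv2
c=camera('scene');cv2.imwrite('pics/s4.png',cv2.resize(c['color'][130:320,180:400],None,fx=3,fy=3,interpolation=cv2.INTER_CUBIC))
E
```

```text
t 7.75 now grasp crate mm [ 42.9131   0.6173 103.4591] tilt 12.389306782096742 F [-0.1645  0.4135 -1.5075] M [ 0.0606 -0.0563 -0.0016] w 0.025105148526734823
q [ 0.1268  0.3016  1.8429 -0.0927  0.7932 -1.1887]
target [0.5058 0.0906 0.1825] [2.9147 0.     1.3736]
0.1 -1.4 -3.2 -0.011 -0.003 -0.000
7.75 [ 0.1268  0.3016  1.8429 -0.0927  0.7932 -1.1887] [0.5078 0.0901 0.1796] [ 2.9254 -0.0025  1.374 ] [-0.1645  0.4135 -1.5075] 0.025105148526734823
[[ 1.     -0.0002 -0.     -0.0006]
 [ 0.0002  0.9652  0.2616 -0.0755]
 [-0.     -0.2616  0.9652 -0.0818]
 [ 0.      0.      0.      1.    ]] [[366.4781   0.     283.1516]
 [  0.     366.4781 205.4412]
 [  0.       0.       1.    ]]
```

View pics/w4.png

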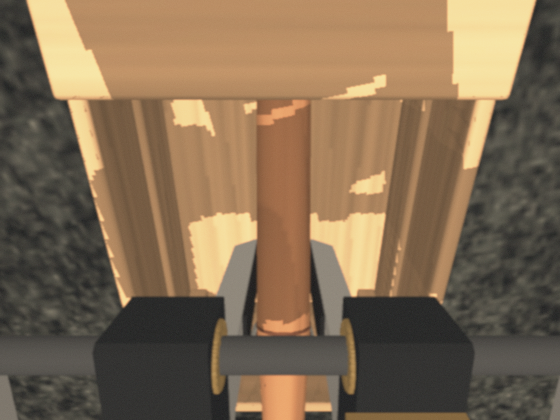

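View pics/s4.png

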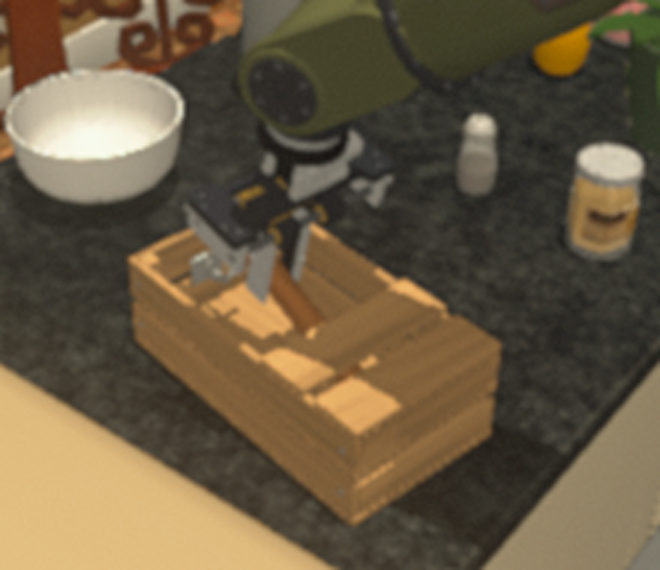

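The pin stays centred (columns 258–310), with clearance under the slat edge (row 98), and the force is only its weight. I'll check the pin's angle before drawing it out.

```bash
python3 - <<'E'
from h import *
c=load('w4.npz');P=cloud(c,c['T'])
q=CR.inv().apply(np.array([P[r,283] for r in range(115,300,10)])-CC)*1000
print(np.round(q[::4],1)); print(np.degrees(np.arctan(np.polyfit(q[:,0],q[:,2],1)[0])), np.degrees(np.arctan(np.polyfit(q[:,0],q[:,1],1)[0])))
E
```

```text
[[-2.640e+01 -0.000e+00  8.430e+01]
 [-1.100e+01 -0.000e+00  9.220e+01]
 [ 5.300e+00 -0.000e+00  9.840e+01]
 [ 2.090e+01 -1.000e-01  1.065e+02]
 [ 3.730e+01 -1.000e-01  1.137e+02]]
25.26570106640098 -0.05588029712874895
```

{"api": "move_arm", "payload": {"rows": "0 8 -1.8 0 0 0; 0 12 -2.7 0 0 0; 0 12 -2.7 0 0 0; 0 12 -2.7 0 0 0; 0 8 -1.8 0 0 0; 0 0 0 0 0 0"}}

```text
time_s: 8.6
ee_pos: [0.5595, 0.0795, 0.2035]
eef_rot: [2.926, -0.002, 1.373]
force: [-0.4, 0.5, -1.3]
grip_width: 0.0251
```

```bash
python3 go.py 159.5 0.5 161.5 12.5 6
```

```text
t 8.6 now grasp crate mm [ 95.6888   0.312  127.3392] tilt 12.373174231946184 F [-0.4285  0.4895 -1.3354] M [ 0.0517 -0.1438  0.0231] w 0.02510317172119381
q [ 0.0945  0.3657  1.6891 -0.0772  0.8806 -1.2355]
target [0.622  0.0673 0.2377] [2.9234 0.     1.3736]
0.1 11.6 -3.3 -0.000 -0.000 -0.000; 0.1 11.6 -3.3 -0.000 -0.000 -0.000; 0.1 11.6 -3.3 -0.000 -0.000 -0.000; 0.1 11.6 -3.3 -0.000 -0.000 -0.000; 0.1 11.6 -3.3 -0.000 -0.000 -0.000; 0.1 11.6 -3.3 -0.000 -0.000 -0.000
```

{"api": "move_arm", "payload": {"rows": "0 11.6 -3 0 0 0; 0 11.6 -3 0 0 0; 0 11.6 -3 0 0 0; 0 11.6 -3 0 0 0; 0 11.6 -3 0 0 0; 0 11.6 -3 0 0 0; 0 8 -2 0 0 0; 0 0 0 0 0 0"}}

```text
time_s: 9.6
ee_pos: [0.6347, 0.0642, 0.2422]
eef_rot: [2.926, -0.002, 1.373]
force: [-0.6, -0.6, -2.0]
grip_width: 0.025
```

```bash
python3 go.py 180 0.5 260 12.5 8;python3 wr.py w5
```

```text
t 9.6 now grasp crate mm [172.4542   0.0977 166.0508] tilt 12.379956546853903 F [-0.5647 -0.5915 -1.9877] M [ 0.0635 -0.0746  0.0146] w 0.02500048693534619
q [ 0.0575  0.4719  1.438  -0.0607  1.0227 -1.2893]
target [0.6421 0.0633 0.3362] [2.9234 0.     1.3736]
0.1 3.4 -11.3 -0.000 -0.000 -0.000; 0.1 3.4 -11.3 -0.000 -0.000 -0.000; 0.1 3.4 -11.3 -0.000 -0.000 -0.000; 0.1 3.4 -11.3 -0.000 -0.000 -0.000; 0.1 3.4 -11.3 -0.000 -0.000 -0.000; 0.1 3.4 -11.3 -0.000 -0.000 -0.000; 0.1 3.4 -11.3 -0.000 -0.000 -0.000; 0.1 3.4 -11.3 -0.000 -0.000 -0.000
9.6 [ 0.0575  0.4719  1.438  -0.0607  1.0227 -1.2893] [0.6347 0.0642 0.2422] [ 2.9255 -0.0025  1.3732] [-0.5647 -0.5915 -1.9877] 0.02500048693534619
[[ 1.     -0.0002 -0.     -0.0006]
 [ 0.0002  0.9652  0.2616 -0.0755]
 [-0.     -0.2616  0.9652 -0.0818]
 [ 0.      0.      0.      1.    ]] [[366.4781   0.     283.1516]
 [  0.     366.4781 205.4412]
 [  0.       0.       1.    ]]
```

View pics/w5.png

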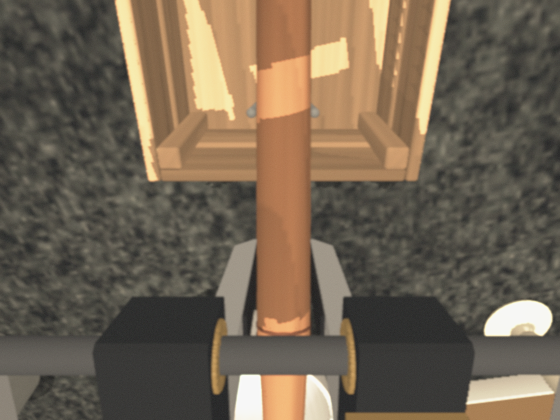

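The pin has been drawn straight, with its marking still at the same place in the grip, so no slip. By calculation the low end is at crate x ≈ -9, clear of the slat edge at -37.5. Lifting now.

{"api": "move_arm", "payload": {"rows": "0 3 -10 0 0 0; 0 3.2 -13 0 0 0; 0 3.2 -14 0 0 0; 0 3.2 -14 0 0 0; 0 3.2 -14 0 0 0; 0 3.2 -14 0 0 0; 0 3 -12 0 0 0; 0 2 -8 0 0 0; 0 0 0 0 0 0; 0 0 0 0 0 0"}}

```text
time_s: 10.9
ee_pos: [0.6361, 0.0638, 0.3519]
eef_rot: [2.925, -0.003, 1.374]
force: [0.5, -0.4, -1.4]
grip_width: 0.0247
```

```bash
python3 go.py 180 0.5 260 12.5 1;python3 wr.py w6; python3 - <<'E'
from station import camera
import cv2,numpy as np
for n in('scene','top'):
    c=camera(n);cv2.imwrite(f'pics/{n}6.png',c['color']);np.savez(n+'6.npz',**c)
E
```

```text
t 10.9 now grasp crate mm [173.9153   0.005  275.7351] tilt 12.40014423951664 F [ 0.5037 -0.3589 -1.4095] M [ 0.0186 -0.1021  0.0266] w 0.024736186791014376
q [ 0.0567  0.3934  1.2918 -0.0543  1.2465 -1.3049]
target [0.6421 0.0633 0.3362] [2.9234 0.     1.3736]
0.7 2.4 16.7 -0.002 -0.003 -0.000
10.9 [ 0.0567  0.3934  1.2918 -0.0543  1.2465 -1.3049] [0.6361 0.0638 0.3519] [ 2.9252 -0.0026  1.3737] [ 0.5037 -0.3589 -1.4095] 0.024736186791014376
[[ 1.     -0.0002 -0.     -0.0006]
 [ 0.0002  0.9652  0.2616 -0.0755]
 [-0.     -0.2616  0.9652 -0.0818]
 [ 0.      0.      0.      1.    ]] [[366.4781   0.     283.1516]
 [  0.     366.4781 205.4412]
 [  0.       0.       1.    ]]
```

View pics/scene6.png

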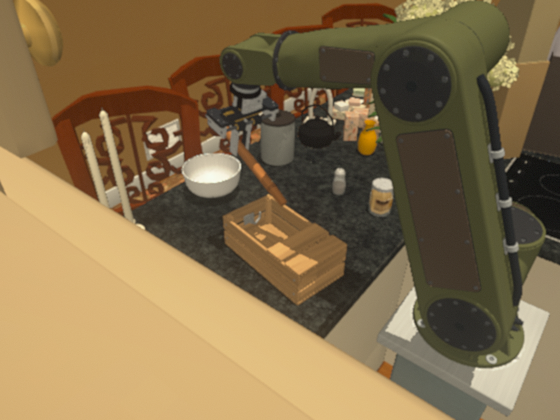

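View pics/w6.png

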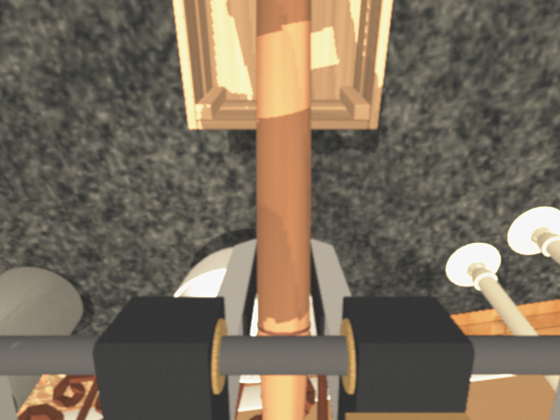

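View pics/top6.png

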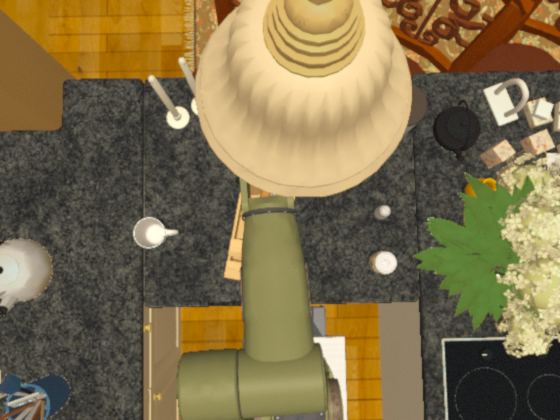

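```bash
python3 - <<'E'
from h import *
c=load('scene6.npz');P=cloud(c,cam_T(c));hsv=cv2.cvtColor(c['color'],cv2.COLOR_BGR2HSV)
Q=CR.inv().apply(P.reshape(-1,3)-CC).reshape(P.shape)*1000
v,u=np.mgrid[:420,:560]
m=(hsv[...,0]<17)&(hsv[...,1]>110)&(abs(Q[...,1])<25)&(Q[...,2]>115)&(u>200)&(u<320)&(v>110)&(v<240)
q=Q[m];print(m.sum(),np.round(q.min(0)),np.round(q.max(0)))
w=load('w6.npz');Pw=cloud(w,w['T']);q=CR.inv().apply(np.array([Pw[r,283] for r in range(10,300,10)])-CC)*1000
print(np.round(q[0]),np.degrees(np.arctan(np.polyfit(q[:,0],q[:,2],1)[0])))
a,b=load('top0.npz'),load('top6.npz')
for n,s in dict(mug=(210,260,130,182),jar=(245,280,365,402),mill=(200,225,370,396)).items():
    print(n,np.abs(a['color'][s[0]:s[1],s[2]:s[3]].astype(int)-b['color'][s[0]:s[1],s[2]:s[3]]).mean())
E
```

```text
760 [-14. -25. 183.] [229.  16. 350.]
[ 64.  -1. 237.] 25.276993177784295
mug 1.412948717948718
jar 1.3804375804375804
mill 2.49025641025641
```

```bash
python3 -c "
from station import ctrl,sensors
o=sensors.get_obs();print(o['time_s'],o['ee_pos'],o['force'],o['grip_width']);print(ctrl.hand_in())"
```

```text
11.05 [0.6361023  0.06382403 0.35197404] [-0.05513773  0.35780972 -1.22520245] 0.025189081594302172
the job is handed in; nothing more can be done
None
```

The rolling pin is out of the crate and still held in the gripper, clear above it. I handed the job in at 11.05 s.

**What I did:** I gripped the pin about 60 mm from its middle towards the hook end, at 35 N. I lifted and tipped it off the hook to about 25°, then drew it along its own axis under the slat edge. Once its low end was past the slats, I raised it straight up about 110 mm.

**Last checks:**
- **Clearance:** the lowest visible point of the pin is about 183 mm above the worktop, and the crate's top is at 108 mm.
- **Grip:** the pin stayed at 25.3° from before the draw to the end, with the gripper opening steady at about 25 mm, so it did not slip.
- **Forces:** the readings taken between moves stayed at about 2 N or less, close to the pin's own weight. I saw no sign of it being forced against the crate.
- **Mug, honey jar and pepper mill:** these look unchanged between the first and last top views.

None of the checks failed or disagreed. The far end of the crate was hidden by the lamp in the top view. I took the crate's pose from the slats seen in the wrist view, and the pin's measured heading agreed with it to within about 0.1°.

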